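# Shut the small transit case and fold down its catches

## Robot

A 6-joint arm with a two-finger parallel gripper is mounted at the origin on the work surface. World frame = base frame: x ahead of the robot, y to its left, z up, the work surface at z = 0. Lengths are in m, angles in rad, forces in N, time in s.
With the tool pointing down it reaches from about 0.35 to 0.975 m from the base axis. Payload 7.1 kg.
Tool frame: the origin (TCP) lies at the very end of the fingers, on their centre line; the grasp point (between the pads) lies 19 mm behind it; z points along the fingers, y is the line along which they close (so a half turn about z gives the same grasp; the last joint's range is limited). The gripper opens to 88 mm and grips with 3 to 60 N. Pads are 20 mm wide; open, the fingers measure 115 mm over their backs; the gripper's body (75 mm by 178 mm) begins 61 mm behind the grasp point.
Start: joints at [1.274, 0.423, 1.63, -0, 1.089, -0.019], TCP at [0.171, 0.601, 0.223] pointing down, gripper open.
Joint ranges: [-3, 3], [-0.9, 2.11], [0.09, 2.58], [-1.31, 4.45], [0.11, 2.69], [-2.54, 2.54]. Speed limits (rad/s): [2.39, 2.39, 3.01, 3.14, 3.14, 3.14].

## Interface

Orientations are given as a rotation vector (axis times angle).
In Python, from workcell import ctrl gives the robot as it stands. The module is installed in compiled form; this text tells all that it offers.
- The arm moves only by the tool arm_command, never from a script. Its arguments are lists of equal length, an entry for each row: "translation": the shift along the world's x, y, z in mm, a list of three; "dr": the turn, a rotation vector about the world's x, y, z in degrees, a list of three. A call has 1 to 5 rows; each row is the pose to reach, as a shift and turn from the pose commanded when the call began; what a row does not reach only later rows make up. A row lasts 1/10 s, in which the tool goes at most 50 mm and 8.59 degrees, less where a joint would pass 70% of its speed; a pose out of reach is approached as far as the arm can. A call with a gripper value outside its range is refused whole. "grip" is the closure, from 0 (fully open) to 1 (shut), set as the call begins (left out, the last holds). The fingers move at their own pace and stop on an object; the grip force is fixed at half the most. Time passes only in rows, so rows that repeat a pose let the fingers close. It gives the time, the measured TCP pose, the force, the opening and the grip force at its end, in the units of the state.
- ctrl.observe(): the state, without advancing time (a new reading comes with each control period).
- ctrl.get_image(name): name is "scene" or "top" or "wrist"; returns a dict with "frame" (480x640x3 uint8, red, green, blue), "mtx" (3x3 intrinsics, pixels), "rvec" (rotation vector, rad) and "tvec" (3), from world to camera coordinates, as OpenCV has them; the wrist camera has in their place "tool_from_camera" (4x4, takes a point from camera to tool coordinates, whose origin is the TCP and whose axes are the flange's). Camera axes: x right, y down, z forward; pixel columns grow to the right and rows downward; lengths in m; the calibration is good to about 2 mm. A picture is of the moment at which its call begins: read the wrist's pose just before it. There is no depth.
- ctrl.finish_job(): hands the job in; it is judged then, once.
Trained networks look in the newest picture that a camera, given by its name, has taken for a name from the list of things; names that differ only in an ending like _2 or _b are one class to them, and where a whole thing is asked for, a point or a joint stands for the part that bears it (a point fixed in the world has none). Each returns a list of dicts, best first, with "score" (0 to 1); they miss things now and then, are a little off and sometimes report something else, mostly with a low value. They report only what shows in the picture. A call takes as long as a camera call.
- ctrl.boxes_of(camera, query): "extent" ([left, top, right, bottom] in pixels, round what is visible of it).
- ctrl.place_of(camera, query): "point" ([column, row] in pixels: a listed point, or the origin of a listed thing).
The state is a dict: "t": time; "joints": joint angles; "joint_velocities": joint speeds; "effort": joint torques, N m; "eef_pos": TCP position; "tcp_rot": TCP orientation; "force": force on the tool from outside, world axes, zero at the start; "torque": the same for the moment, N m; "grip_width": finger opening in m; "gripper_force": force on a finger pad.
Only numpy, scipy, OpenCV 4.12 (cv2) and the standard library are available. Lean on these libraries where they do the work, as an engineer would, in place of code of your own. Each camera call takes 0.05 s, during which the arm holds its last target. There are 200 camera calls.

## Task

Shut the small grey transit case that stands open on the bench: push its lid over with the fingers until it is fully shut, then push both catches on its front down until they lie flat against the case. Push gently, without forcing anything: do not lift or tip the case, do not shove it along the bench, and do not fold a catch down before the lid is shut. Leave the things standing around it where they are.

Things in the scene. Friction and masses are not known exactly. Their poses are not given: they have to be found in the camera images.
- case: Small grey plastic transit case, about 3.3 kg in all, standing loose on rubber feet. Shut it measures 260 (own x) x 190 (own y) x 97 (z) mm; the base's rim is 62 mm up. Origin: centre of the underside, z up. Own -y is the front (two catches, folded carrying handle between them), own +y the back (hinge). Foam and stowed instruments stay inside.
- lid (a joint): Hinge angle of the lid, rad: 0 = fully shut, grows as it opens, stop at 1.95. Starts at 1.65 to 1.88, leaning back past upright. The lid is a shell 190 x 260 mm, 35 mm deep, 0.45 kg. The hinge is stiff (0.6 N m of friction): the lid stays at any angle and does not fall by itself.
- lid_hinge (a point): Middle of the lid's hinge line, which runs along the case's own x; at own y = +95 mm, 62 mm above the bench. The point stays with the base; its axes are the case's.
- lid_front (a point): Middle of the lid's free front edge, on its outer face: 190 mm from the hinge line, 35 mm off the lid's parting plane. Lid shut: the top front edge of the case, 97 mm up. Lid open: near the lid's highest point, on the side away from the inside. The outer face here, between the catches, is free to push on.
- catch_left (a joint): Angle of the catch at own x = -78 mm, rad: 0 = flat against the front of the shut case, pi/2 = straight out from the lid's front wall (level when the lid is shut), stop at 1.9. Starts at 1.1 to 1.6. It stays where it is left (friction 0.035 N m, about 1 N at its tip).
- catch_right (a joint): The same for the other catch, at own x = +78 mm.
- catch_left_tip (a point): Outer face of the left catch at its free end, mid-width. The catch: aluminium plate 36 mm wide, 7 mm thick, reaching 46 mm from its pivot, the end a small flared lip. The pivot is on the lid: with the lid shut at own y = -101 mm, 75 mm up. Folded flat it hangs to about 29 mm above the bench, outer face at own y = -107 mm.
- catch_right_tip (a point): The same point on the right catch (own x = +78 mm). The folded handle between the catches reaches 16 mm ahead of the front face, 41 mm either side of the middle, 20 to 46 mm up.
- canister: Clear objective canister with a white screw cap, 45 mm diameter, 60 mm high, standing in front of the case; origin under its centre. Leave alone.
- eyepiece: Ivory eyepiece, 42 mm diameter, 50 mm high, standing on its narrow end behind the case; origin under its centre. Leave alone.
- slide_box: White slide box, 102 x 86 x 38 mm, beside the case, at its own +x end; origin under its centre. Leave alone.
- drop_bottle: Small white bottle with a black cap, 34 mm diameter, 85 mm high, standing behind the case; origin under its centre. Leave alone.
- screwdriver: Screwdriver, 170 mm long, 26 mm thick handle, lying on the bench to the right; origin under its middle. Leave alone.
- stage_ring: Flat aluminium ring, 108 mm across, 6 mm thick, lying on the bench; origin under its centre. Leave alone.
- mouse: Grey computer mouse, 108 x 58 x 31 mm, to the far right; origin under its centre. Leave alone.

How it is judged:
By the outcome, as a careful person would: the job done as asked, in the order asked, and still so for the second after the job is handed in, with the robot touching nothing.
It also fails if it takes over 58 s, if anything falls off the work surface, if the arm or the gripper's body presses on something with over 40 N, if the wrist force passes 120 N, or if a joint passes its speed limit or range.

## Working session

There is one attempt and no reset: what is moved stays moved. The work goes in short steps, Python scripts to look and compute and a tool call to move; the robot and the scene stay as the last step left them, time stands still between calls to the robot, and variables do not carry over. Pictures are saved under pics/ and viewed, at most 10 in all, crops included, and the job is handed in when it is done.

Besides the shell and the picture viewer there is one more tool, called after ">>>" as a command line: name --argument value ..., lists and objects as JSON in quotes. arm_command: Moves the arm, as the interface text tells. Its arguments: {"type":"object","properties":{"translation":{"type":"array","items":{"type":"array","items":{"type":"number"}}},"dr":{"type":"array","items":{"type":"array","items":{"type":"number"}}},"grip":{"type":"number"}},"required":["translation","dr"]}

```bash
mkdir -p pics; cat > h.py <<'E'
from workcell import ctrl
import numpy as np, cv2
from scipy.optimize import least_squares
def cam(n):
    d=ctrl.get_image(n); return d
def P(d):
    R,_=cv2.Rodrigues(np.array(d['rvec'],float)); t=np.array(d['tvec'],float).reshape(3)
    return R,t,np.array(d['mtx'],float)
def proj(d,X):
    return cv2.projectPoints(np.array(X,float).reshape(-1,3),np.array(d['rvec'],float),np.array(d['tvec'],float).reshape(3),np.array(d['mtx'],float),None)[0].reshape(-1,2)
def ray(d,uv):
    R,t,K=P(d); c=-R.T@t; v=R.T@np.linalg.inv(K)@np.array([uv[0],uv[1],1.]); return c,v/np.linalg.norm(v)
def atz(d,uv,z):
    c,v=ray(d,uv); return c+v*(z-c[2])/v[2]
def tri(l):
    A=np.zeros((3,3));b=np.zeros(3)
    for d,uv in l:
        c,v=ray(d,uv);M=np.eye(3)-np.outer(v,v);A+=M;b+=M@c
    return np.linalg.solve(A,b)
E
python3 - <<'E'
from h import *
D={}
for n in ('scene','top'):
    D[n]=cam(n); cv2.imwrite(f'pics/{n}0.png',D[n]['frame'][:,:,::-1])
    for q in ['case','lid_hinge','lid_front','catch_left_tip','catch_right_tip','canister','eyepiece','slide_box','drop_bottle','screwdriver','stage_ring','mouse']:
        r=ctrl.place_of(n,q)[:2]
        print(n,q,[(np.round(a['point'],1).tolist(),round(a['score'],2),atz(D[n],a['point'],.062 if q=='lid_hinge' else 0).round(3).tolist()) for a in r])
    c=ray(D[n],(320,240)); print(n,c)
import pickle; pickle.dump(D,open('D0.pkl','wb'))
print(ctrl.observe())
E
```

```text
scene case []
scene lid_hinge [([349.0, 281.8], 0.59, [0.61, 0.047, 0.062])]
scene lid_front [([364.1, 232.4], 0.82, [0.442, -0.099, -0.0])]
scene catch_left_tip [([398.2, 193.6], 0.66, [0.273, -0.159, 0.0])]
scene catch_right_tip [([313.9, 209.7], 0.59, [0.488, -0.241, 0.0])]
scene canister [([304.2, 210.3], 0.65, [0.509, -0.255, 0.0])]
scene eyepiece [([422.0, 354.6], 0.87, [0.581, 0.24, 0.0]), ([348.0, 284.0], 0.57, [0.579, 0.008, 0.0])]
scene slide_box [([246.7, 282.6], 0.58, [0.756, -0.131, 0.0])]
scene drop_bottle [([343.5, 370.2], 0.93, [0.726, 0.175, -0.0]), ([351.0, 288.1], 0.69, [0.582, 0.022, 0.0])]
scene screwdriver [([312.4, 165.7], 0.53, [0.378, -0.397, 0.0])]
scene stage_ring [([247.5, 217.4], 0.81, [0.639, -0.319, -0.0])]
scene mouse [([272.7, 139.6], 0.75, [0.394, -0.576, 0.0])]
scene (array([1.11273928, 0.6241426 , 0.90328644]), array([-0.43313662, -0.58308113, -0.68732021]))
top case [([301.8, 256.1], 0.66, [0.574, -0.048, 0.0])]
top lid_hinge [([259.2, 243.0], 0.55, [0.607, 0.063, 0.062])]
top lid_front [([234.6, 228.5], 0.67, [0.652, 0.139, 0.0])]
top catch_left_
[... 660 characters left out ...]
01651137, -0.99749656]))
{'t': 1.3, 'joints': array([ 1.27396821e+00,  4.23093453e-01,  1.62989016e+00, -1.14151043e-05,
        1.08863181e+00, -1.90341393e-02]), 'joint_velocities': array([ 0.0002836 , -0.00098939,  0.00032027,  0.0004407 ,  0.00081345,
        0.00032141]), 'effort': array([-2.36677071e-03, -5.44565928e+01, -2.74046427e+01,  6.44031842e-02,
        1.68350054e-02, -2.83145982e-05]), 'eef_pos': array([0.17138986, 0.60102082, 0.22268302]), 'tcp_rot': array([ 4.34946925e-01,  3.11133176e+00, -3.78306947e-05]), 'force': array([-0.96751396,  0.08703892, -0.30792022]), 'torque': array([0.01148891, 0.04873879, 0.03775899]), 'gripper_force': 0.0, 'grip_width': 0.0877454999244068}
```

View pics/scene0.png

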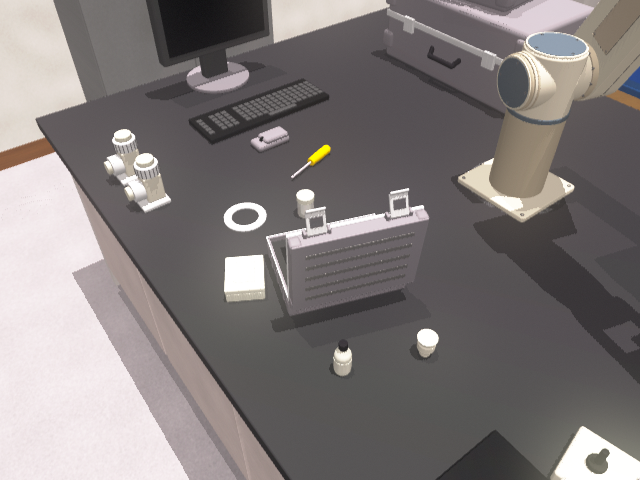

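View pics/top0.png

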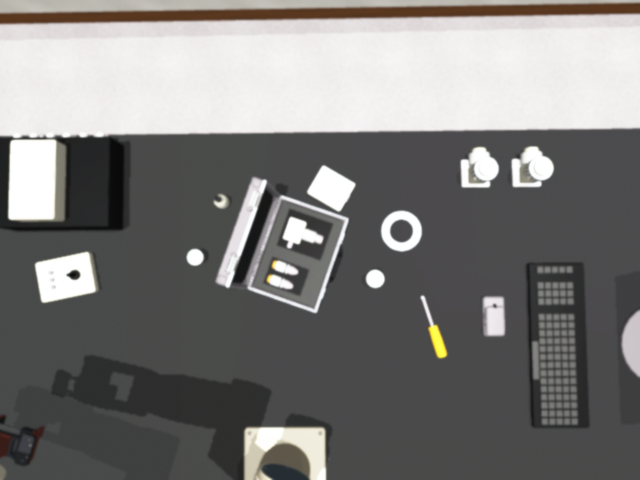

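Scene view: lid open toward the camera, with catches at (398,197) and (316,215). The case front faces away, towards the canister at (305,204). Top view: rim corners near (347,217), (317,310) and (285,196). I'll fit the pose model next.

```bash
cat >> h.py <<'E'
def model(p):
    x,y,th,a,cl,cr=p
    def W(o): 
        o=np.array(o,float)/1000; c,s=np.cos(th),np.sin(th)
        return np.array([x+c*o[0]-s*o[1], y+s*o[0]+c*o[1], o[2]])
    def L(o): # shut own coordinates -> at lid angle a
        dy,dz=o[1]-95,o[2]-62
        return W([o[0],95+dy*np.cos(a)+dz*np.sin(a),62-dy*np.sin(a)+dz*np.cos(a)])
    def C(xx,c):
        return L([xx,-101-46*np.sin(c)-6*np.cos(c),75-46*np.cos(c)+6*np.sin(c)])
    return dict(W=W,L=L,lid_hinge=W([0,95,62]),lid_front=L([0,-95,97]),catch_left_tip=C(-78,cl),catch_right_tip=C(78,cr),case=W([0,0,0]))
E
python3 - <<'E'
from h import *
import pickle; D=pickle.load(open('D0.pkl','rb'))
obs=[('scene','lid_hinge',349,281.8),('scene','lid_front',364.1,232.4),('scene','catch_left_tip',398.2,193.6),('scene','catch_right_tip',313.9,209.7),
('top','case',301.8,256.1),('top','lid_hinge',259.2,243),('top','lid_front',234.6,228.5),('top','catch_left_tip',235.2,264.6),('top','catch_right_tip',253.4,200),
('top',(130,-95,62),347,217),('top',(-130,-95,62),317,310)]
def f(p):
    m=model(p); r=[]
    for n,q,u,v in obs:
        X=m['W'](q) if isinstance(q,tuple) else m[q]
        r+=list(proj(D[n],X)[0]-[u,v])
    return np.array(r+[(p[4]-1.35)*2,(p[5]-1.35)*2,(p[3]-1.76)*5])
s=least_squares(f,[.58,-.03,-.3,1.76,1.35,1.35],loss='soft_l1',f_scale=3)
print(s.x.round(4)); print(f(s.x)[:22].reshape(-1,2).round(1))
np.save('p.npy',s.x); m=model(s.x)
for k in ['lid_hinge','lid_front','catch_left_tip','catch_right_tip']: print(k,m[k].round(3))
x,y,th=s.x[:3]; R=np.array([[np.cos(th),np.sin(th)],[-np.sin(th),np.cos(th)]])
for n,q in dict(canister=(.512,-.247),eyepiece=(.575,.241),slide=(.755,-.127),bottle=(.724,.172)).items(): print(n,(R@(np.array(q)-[x,y])*1000).round())
for n in D:
    im=D[n]['frame'][:,:,::-1].copy()
    ed=[[m['W'](q) for q in ((-130,-95,62),(130,-95,62),(130,95,62),(-130,95,62))],[m['L'](q) for q in ((-130,-95,97),(130,-95,97),(130,95,97),(-130,95,97))]]
    for e in ed: cv2.polylines(im,[proj(D[n],e).round().astype(np.int32)],True,(0,0,255),1)
    for k in ['lid_front','catch_left_tip','catch_right_tip']: cv2.circle(im,tuple(int(v) for v in proj(D[n],m[k])[0].round()),2,(0,255,0),-1)
    cv2.imwrite(f'pics/o_{n}.png',im)
a=cv2.imread('pics/o_scene.png')[150:350,220:470]; b=cv2.imread('pics/o_top.png')[150:350,180:430]
cv2.imwrite('pics/o.png',cv2.resize(np.hstack([a,b]),None,fx=1.6,fy=1.6,interpolation=cv2.INTER_CUBIC))
E
```

```text
[ 0.5804 -0.0422 -0.3239  1.682   0.9683  1.0837]
[[ 0.1  0.2]
 [-0.6  1.2]
 [-0.3 -4.6]
 [ 1.4 -1.3]
 [-2.1 -2.4]
 [ 5.6 -1.4]
 [-1.5  0.6]
 [-1.4  0.6]
 [ 0.3 -1.3]
 [ 0.5  0.6]
 [ 0.1  0.5]]
lid_hinge [0.611 0.048 0.062]
lid_front [0.628 0.101 0.247]
catch_left_tip [0.542 0.09  0.299]
catch_right_tip [0.692 0.045 0.3  ]
canister [   0. -216.]
eyepiece [-95. 267.]
slide [193. -25.]
bottle [ 68. 249.]
```

View pics/o.png

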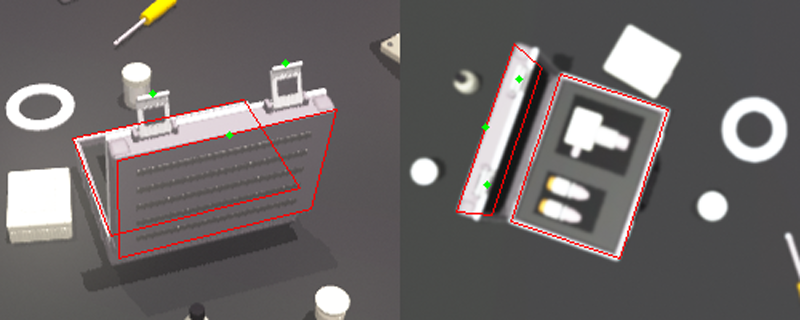

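The base fit is good: the outline matches the rim in both views, and the lid is at about 1.68 rad. The tool's y axis is already almost along the case's own y. I'll close the fingers and go behind the lid, level with it between the catches.

>>> arm_command --translation '[[33, -26, 0], [66, -53, 0], [98, -79, 0], [131, -106, 0], [164, -132, 0]]' --dr '[[0, 0, -1], [0, 0, -2], [0, 0, -2.7], [0, 0, -2.7], [0, 0, -2.7]]' --grip 1

```text
t: 1.8
eef_pos: [0.3364, 0.4679, 0.2228]
tcp_rot: [0.508, 3.1, 0.0]
force: [0.3, 0.6, -0.2]
grip_width: 0.0511
gripper_force: 0.0
```

>>> arm_command --translation '[[33, -26, 0], [66, -53, 0], [98, -79, 0], [131, -106, 0], [164, -132, 0]]' --dr '[[0, 0, 0], [0, 0, 0], [0, 0, 0], [0, 0, 0], [0, 0, 0]]'

```text
t: 2.3
eef_pos: [0.5006, 0.3357, 0.2228]
tcp_rot: [0.508, 3.1, 0.0]
force: [0.2, 0.3, -0.3]
grip_width: 0.0114
gripper_force: 0.0
```

>>> arm_command --translation '[[33, -26, 0], [66, -53, 0], [98, -79, 0], [131, -106, -3], [164, -132, -7]]' --dr '[[0, 0, 0], [0, 0, 0], [0, 0, 0], [0, 0, 0], [0, 0, 0]]'

```text
t: 2.8
eef_pos: [0.6648, 0.2037, 0.2159]
tcp_rot: [0.508, 3.1, 0.0]
force: [0.7, 2.2, -0.0]
grip_width: 0.0002
gripper_force: 0.0
```

Free space was clear. Now I'll approach along the case's own −y and watch the force for contact.

>>> arm_command --translation '[[-8, -23.7, 0], [-14.3, -42.7, 0], [-19, -57, 0], [-22, -66, 0], [-25.5, -76, 0]]' --dr '[[0, 0, 0], [0, 0, 0], [0, 0, 0], [0, 0, 0], [0, 0, 0]]'

```text
t: 3.3
eef_pos: [0.6374, 0.129, 0.2162]
tcp_rot: [0.507, 3.1, 0.001]
force: [-0.5, -0.5, 0.4]
grip_width: 0.0007
gripper_force: 0.0
```

>>> arm_command --translation '[[-1.6, -4.7, 0], [-3.2, -9.5, 0], [-4.8, -14.2, 1], [-6.4, -19, 2], [-8, -23.7, 3]]' --dr '[[0, 0, 0], [0, 0, 0], [0, 0, 0], [0, 0, 0], [0, 0, 0]]'

```text
t: 3.8
eef_pos: [0.63, 0.1058, 0.2188]
tcp_rot: [0.508, 3.1, 0.002]
force: [0.5, 4.7, 0.3]
grip_width: 0.0006
gripper_force: 2.1
```

>>> arm_command --translation '[[-4.8, -14.2, 3], [-8.6, -25.6, 5], [-12.4, -37, 7], [-16.6, -49.3, 7], [-20.4, -60.7, 6]]' --dr '[[0, 0, 0], [0, 0, 0], [0, 0, 0], [0, 0, 0], [0, 0, 0]]'

```text
t: 4.3
eef_pos: [0.6093, 0.0439, 0.2251]
tcp_rot: [0.508, 3.1, 0.001]
force: [-1.5, 4.0, 3.5]
grip_width: 0.0004
gripper_force: 2.0
```

>>> arm_command --translation '[[-3.8, -11.4, -2], [-7.6, -22.8, -5], [-11.5, -34.1, -9], [-15, -44.6, -13], [-18.5, -55, -18.5]]' --dr '[[0, 0, 0], [0, 0, 0], [0, 0, 0], [0, 0, 0], [0, 0, 0]]'

```text
t: 4.8
eef_pos: [0.5908, -0.0116, 0.2059]
tcp_rot: [0.508, 3.1, -0.001]
force: [-0.7, 1.5, 3.8]
grip_width: 0.0006
gripper_force: 1.4
```

```bash
python3 - <<'E'
from h import *
d=cam('scene'); cv2.imwrite('pics/s1.png',cv2.resize(d['frame'][120:360,200:500,::-1],None,fx=2,fy=2))
print(ctrl.observe()['force'])
E
```

```text
[-1.26930621 -0.4967331  -0.99498305]
```

View pics/s1.png

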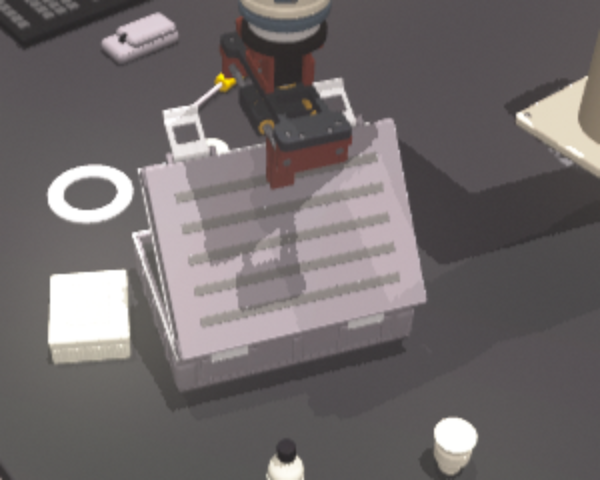

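The lid is following the fingers, now at about 0.9 rad; the case and the neighbouring objects have not moved. I'll carry on along the arc.

>>> arm_command --translation '[[-3.5, -10.4, -5.5], [-6.7, -19.9, -12.5], [-9.5, -28.4, -20.5], [-12.4, -37, -28.5], [-15.3, -45.5, -37.5]]' --dr '[[0, 0, 0], [0, 0, 0], [0, 0, 0], [0, 0, 0], [0, 0, 0]]'

```text
t: 5.35
eef_pos: [0.5752, -0.0566, 0.1678]
tcp_rot: [-0.508, -3.1, 0.0]
force: [0.8, 1.6, 0.9]
grip_width: 0.0004
gripper_force: 0.5
```

>>> arm_command --translation '[[-2.2, -6.6, -9], [-4.5, -13.3, -19], [-6.4, -19, -28], [-8, -23.7, -38], [-9.2, -27.5, -48]]' --dr '[[0, 0, 0], [0, 0, 0], [0, 0, 0], [0, 0, 0], [0, 0, 0]]'

```text
t: 5.85
eef_pos: [0.5663, -0.0838, 0.1198]
tcp_rot: [-0.508, -3.1, 0.0]
force: [-0.9, -0.2, 1.4]
grip_width: 0.0006
gripper_force: 0.3
```

>>> arm_command --translation '[[-1, -2.8, -7], [-1.6, -4.7, -12], [-2, -5.7, -16], [-2.2, -6.6, -19], [-2.4, -7, -21.5]]' --dr '[[0, 0, 0], [0, 0, 0], [0, 0, 0], [0, 0, 0], [0, 0, 0]]'

```text
t: 6.35
eef_pos: [0.5643, -0.0904, 0.0991]
tcp_rot: [0.508, 3.1, -0.0]
force: [0.0, 0.1, -0.2]
grip_width: 0.0004
gripper_force: 0.1
```

>>> arm_command --translation '[[0, 0, -1], [0, 0, -2], [0, 0, -3], [0, 0, -3], [0, 0, -3]]' --dr '[[0, 0, 0], [0, 0, 0], [0, 0, 0], [0, 0, 0], [0, 0, 0]]'

```text
t: 6.85
eef_pos: [0.5642, -0.0904, 0.0977]
tcp_rot: [0.508, 3.1, -0.0]
force: [-5.1, -0.2, 13.5]
grip_width: 0.0007
gripper_force: 6.7
```

>>> arm_command --translation '[[0, 0, -1], [0, 0, -2], [0, 0, -2], [0, 0, -2]]' --dr '[[0, 0, 0], [0, 0, 0], [0, 0, 0], [0, 0, 0]]'

```text
t: 7.25
eef_pos: [0.5643, -0.0904, 0.0975]
tcp_rot: [0.508, 3.099, -0.0]
force: [-10.6, 1.4, 30.6]
grip_width: 0.0005
gripper_force: 15.6
```

The lid is on its stop: z holds at 97.5 mm while the force rises. I'll back off, move above and ahead of the left catch, and check.

>>> arm_command --translation '[[0, 0, 10], [0, 0, 40], [-30, -16, 60], [-65, -37, 60], [-101.6, -57.7, 60]]' --dr '[[0, 0, 0], [0, 0, 0], [0, 0, 0], [0, 0, 0], [0, 0, 0]]'

```text
t: 7.75
eef_pos: [0.4623, -0.1485, 0.1552]
tcp_rot: [0.506, 3.098, -0.001]
force: [-0.2, -1.0, -0.4]
grip_width: 0.0005
gripper_force: 0.0
```

```bash
python3 - <<'E'
from h import *
p=np.load('p.npy')
o=ctrl.observe(); print(o['eef_pos'].round(4),o['force'].round(1))
for n in ('top','scene','wrist'):
    d=cam(n)
    cv2.imwrite(f'pics/{n}2.png',d['frame'][:,:,::-1])
    if n=='wrist': print(d['tool_from_camera']); continue
    q=p.copy(); q[3]=0
    for c in (1.1,1.4,1.6): 
        q[4:]=c; m=model(q); print(c,[proj(d,m[k])[0].round(1).tolist() for k in ('catch_left_tip','catch_right_tip')],m['catch_left_tip'].round(3))
    print(n,'front pred',proj(d,m['lid_front'])[0].round(1))
    for k in ('catch_left_tip','catch_right_tip','lid_front'): print(k,[(np.round(a['point'],1).tolist(),round(a['score'],2)) for a in ctrl.place_of(n,k)[:1]])
a=cv2.imread('pics/scene2.png')[130:330,220:470];b=cv2.imread('pics/top2.png')[150:350,220:420];c=cv2.resize(cv2.imread('pics/wrist2.png'),(450*4//3*8//10,450*8//10))
ab=cv2.resize(np.hstack([a,b]),None,fx=1.2,fy=1.2); c=cv2.resize(cv2.imread('pics/wrist2.png'),(ab.shape[1],300)) 
cv2.imwrite('pics/v2.png',np.vstack([ab,c]))
E
```

```text
[ 0.4623 -0.1485  0.1552] [-0.2 -1.  -0.4]
1.1 [[341.0, 297.7], [359.2, 241.9]] [ 0.46  -0.155  0.059]
1.4 [[342.1, 298.2], [360.4, 241.9]] [ 0.46  -0.157  0.073]
1.6 [[342.0, 298.2], [360.4, 241.6]] [ 0.46  -0.157  0.082]
top front pred [332.4 263.5]
catch_left_tip []
catch_right_tip [([359.0, 244.5], 0.53)]
lid_front [([330.7, 265.4], 0.67)]
1.1 [[344.4, 204.8], [281.8, 218.6]] [ 0.46  -0.155  0.059]
1.4 [[344.1, 199.7], [281.2, 213.5]] [ 0.46  -0.157  0.073]
1.6 [[344.3, 196.9], [281.0, 210.6]] [ 0.46  -0.157  0.082]
scene front pred [320.  212.5]
catch_left_tip [([347.7, 208.9], 0.5)]
catch_right_tip [([286.3, 221.0], 0.62)]
lid_front [([322.3, 213.8], 0.76)]
[[-9.00107319e-04 -9.69647570e-01 -2.44505174e-01  6.67015407e-02]
 [ 9.99999073e-01 -6.22902420e-04 -1.21106094e-03  2.58190204e-04]
 [ 1.02199944e-03 -2.44506037e-01  9.69647231e-01 -1.63163366e-01]
 [ 0.00000000e+00  0.00000000e+00  0.00000000e+00  1.00000000e+00]]
```

View pics/v2.png

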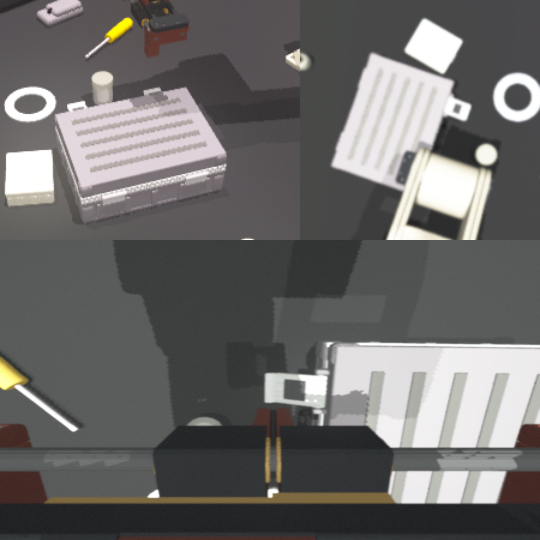

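The lid looks fully shut in the scene crop, and both catches stand out from the front. The right one shows at top crop (458,106) and the left one under the wrist. Nothing else has moved. I'll push down on the left catch.

>>> arm_command --translation '[[0, 0, -30], [0, 0, -55], [0, 0, -65], [0, 0, -72], [0, 0, -79]]' --dr '[[0, 0, 0], [0, 0, 0], [0, 0, 0], [0, 0, 0], [0, 0, 0]]'

```text
t: 8.7
eef_pos: [0.4631, -0.1481, 0.0751]
tcp_rot: [0.507, 3.1, -0.0]
force: [-0.1, 0.0, 0.9]
grip_width: 0.0004
gripper_force: 0.0
```

>>> arm_command --translation '[[0, 0, -8], [0, 0, -16], [0, 0, -24], [0, 0, -32], [0, 0, -38]]' --dr '[[0, 0, 0], [0, 0, 0], [0, 0, 0], [0, 0, 0], [0, 0, 0]]'

```text
t: 9.2
eef_pos: [0.4624, -0.1481, 0.0365]
tcp_rot: [-0.508, -3.1, 0.0]
force: [-0.5, -0.2, 0.9]
grip_width: 0.0006
gripper_force: 0.3
```

>>> arm_command --translation '[[1.3, 3.8, 0], [2.5, 7.6, 0], [3.5, 10.4, 0], [4.1, 12.3, 0], [4.8, 14.2, 0]]' --dr '[[0, 0, 0], [0, 0, 0], [0, 0, 0], [0, 0, 0], [0, 0, 0]]'

```text
t: 9.7
eef_pos: [0.4675, -0.1337, 0.0374]
tcp_rot: [0.508, 3.1, -0.0]
force: [0.9, -0.7, 0.8]
grip_width: 0.0005
gripper_force: 0.3
```

>>> arm_command --translation '[[0.3, 0.9, 0], [0.6, 1.9, 0], [0.9, 2.8, 0], [0.9, 2.8, 0]]' --dr '[[0, 0, 0], [0, 0, 0], [0, 0, 0], [0, 0, 0]]'

```text
t: 10.1
eef_pos: [0.4682, -0.131, 0.0372]
tcp_rot: [0.508, 3.1, 0.0]
force: [-1.1, 0.4, 0.7]
grip_width: 0.0006
gripper_force: 0.2
```

>>> arm_command --translation '[[0.3, 0.9, 0], [0.6, 1.9, 0], [0.9, 2.8, 0], [0.9, 2.8, 0]]' --dr '[[0, 0, 0], [0, 0, 0], [0, 0, 0], [0, 0, 0]]'

```text
t: 10.5
eef_pos: [0.469, -0.1282, 0.0371]
tcp_rot: [-0.508, -3.1, -0.0]
force: [-0.4, -0.7, 0.4]
grip_width: 0.0002
gripper_force: 0.3
```

>>> arm_command --translation '[[0.3, 0.9, 0], [0.6, 1.9, 0], [0.6, 1.9, 0]]' --dr '[[0, 0, 0], [0, 0, 0], [0, 0, 0]]'

```text
t: 10.8
eef_pos: [0.4694, -0.127, 0.0371]
tcp_rot: [-0.507, -3.1, 0.001]
force: [-2.0, -7.9, -1.7]
grip_width: 0.0007
gripper_force: 3.8
```

Firm contact at about 8 N, and the catch no longer gives. I'll withdraw, go to the right catch, and look at the left one on the way.

>>> arm_command --translation '[[-4, -12, 0], [-7.3, -21.8, 5], [-7.3, -21.8, 45], [-7.3, -21.8, 85], [25, -33, 95]]' --dr '[[0, 0, 0], [0, 0, 0], [0, 0, 0], [0, 0, 0], [0, 0, 0]]'

```text
t: 11.3
eef_pos: [0.4931, -0.1596, 0.1359]
tcp_rot: [0.509, 3.099, -0.0]
force: [0.6, -0.7, -0.2]
grip_width: 0.0005
gripper_force: 0.0
```

>>> arm_command --translation '[[40, -13.5, 0], [80, -27, 0], [115.6, -38.5, 0], [115.6, -38.5, 0]]' --dr '[[0, 0, 0], [0, 0, 0], [0, 0, 0], [0, 0, 0]]'

```text
t: 11.7
eef_pos: [0.6144, -0.2001, 0.133]
tcp_rot: [0.508, 3.095, -0.001]
force: [0.4, 0.7, 1.0]
grip_width: 0.0004
gripper_force: 0.0
```

```bash
python3 - <<'E'
from h import *
p=np.load('p.npy'); o=ctrl.observe(); X=o['eef_pos']; c,s=np.cos(p[2]),np.sin(p[2]); dx,dy=X[0]-p[0],X[1]-p[1]
print('own',1000*(dx*c+dy*s),1000*(-dx*s+dy*c),X[2],o['force'].round(1))
d=cam('top'); a=d['frame'][150:350,220:420,::-1]
w=cam('wrist')['frame'][:,:,::-1]
cv2.imwrite('pics/v3.png',np.hstack([cv2.resize(a,(400,400)),cv2.resize(w,(400,400))]))
E
```

```text
own 82.48332965462964 -138.86961296307837 0.1330373823642682 [0.4 0.7 1. ]
```

View pics/v3.png

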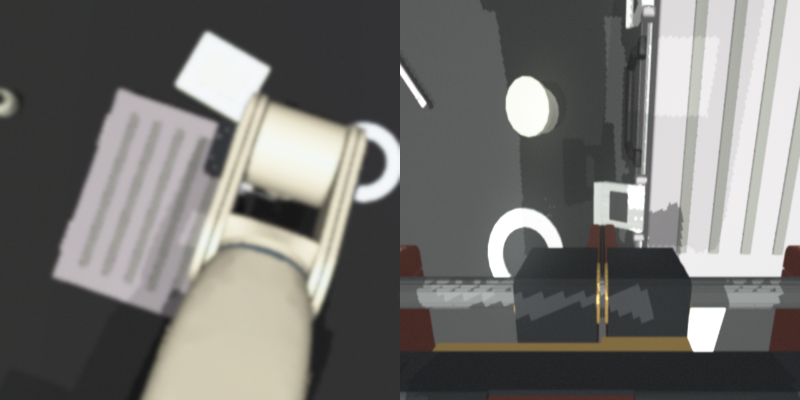

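The right catch is still out, at wrist crop (618,205). The left one at (635,12) now lies along the front. Next I'll push the right catch down the same way.

>>> arm_command --translation '[[-3.8, 1.3, -30], [-3.8, 1.3, -42], [-3.8, 1.3, -50], [-3.8, 1.3, -58], [-3.8, 1.3, -66]]' --dr '[[0, 0, 0], [0, 0, 0], [0, 0, 0], [0, 0, 0], [0, 0, 0]]'

```text
t: 12.3
eef_pos: [0.6067, -0.1967, 0.0663]
tcp_rot: [0.508, 3.099, -0.0]
force: [-0.0, 0.6, 1.8]
grip_width: 0.0007
gripper_force: 0.6
```

>>> arm_command --translation '[[0, 0, -8], [0, 0, -16], [0, 0, -24], [0, 0, -30], [0, 0, -30]]' --dr '[[0, 0, 0], [0, 0, 0], [0, 0, 0], [0, 0, 0], [0, 0, 0]]'

```text
t: 12.8
eef_pos: [0.6058, -0.1964, 0.035]
tcp_rot: [-0.508, -3.098, -0.0]
force: [-1.0, -0.3, 0.8]
grip_width: 0.0006
gripper_force: 0.0
```

>>> arm_command --translation '[[1.3, 3.8, 0], [2.5, 7.6, 0], [3.8, 11.4, 0], [5.1, 15.2, 0], [5.7, 17, 0]]' --dr '[[0, 0, 0], [0, 0, 0], [0, 0, 0], [0, 0, 0], [0, 0, 0]]'

```text
t: 13.3
eef_pos: [0.6124, -0.1791, 0.0363]
tcp_rot: [0.507, 3.1, -0.0]
force: [-0.4, -1.8, -0.2]
grip_width: 0.0004
gripper_force: 0.6
```

>>> arm_command --translation '[[0.3, 0.9, 0], [0.6, 1.9, 0], [0.9, 2.8, 0], [0.9, 2.8, 0]]' --dr '[[0, 0, 0], [0, 0, 0], [0, 0, 0], [0, 0, 0]]'

```text
t: 13.7
eef_pos: [0.6127, -0.1781, 0.0362]
tcp_rot: [-0.508, -3.1, 0.002]
force: [-2.1, -7.0, -0.5]
grip_width: 0.0002
gripper_force: 3.9
```

>>> arm_command --translation '[[0.3, 0.9, 0], [0.4, 1.3, 0], [0.4, 1.3, 0]]' --dr '[[0, 0, 0], [0, 0, 0], [0, 0, 0]]'

```text
t: 14.0
eef_pos: [0.6128, -0.178, 0.0362]
tcp_rot: [-0.508, -3.1, 0.004]
force: [-3.5, -13.4, -0.7]
grip_width: 0.0005
gripper_force: 7.0
```

Both pushes ended on a firm stop. I'll withdraw, then tilt the wrist camera to check the front.

>>> arm_command --translation '[[-4, -12, 0], [-8, -24, 5], [-8, -24, 45], [-8, -24, 90], [-10, -45, 130]]' --dr '[[0, 0, 0], [0, 0, 0], [0, 0, 0], [0, 0, 0], [0, 0, 0]]'

```text
t: 14.5
eef_pos: [0.6033, -0.2195, 0.1681]
tcp_rot: [-0.506, -3.1, -0.002]
force: [0.6, -0.4, 0.3]
grip_width: 0.0002
gripper_force: 0.0
```

>>> arm_command --translation '[[0, -20, 15], [0, -40, 30], [0, -60, 40], [0, -80, 45], [-5, -90, 50]]' --dr '[[7.6, -2.5, 0], [15.2, -5, 0], [22.8, -7.6, 0], [30.4, -10.2, 0], [38, -12.7, 0]]'

```text
t: 15.0
eef_pos: [0.5988, -0.3134, 0.2184]
tcp_rot: [0.46, 2.808, 1.03]
force: [-0.1, 0.1, -0.7]
grip_width: 0.0002
gripper_force: 0.0
```

```bash
python3 - <<'E'
from h import *
o=ctrl.observe(); print(o['t'],o['eef_pos'].round(3),o['tcp_rot'].round(3),o['force'].round(1))
w=cam('wrist')['frame'][:,:,::-1]
for k in ('catch_left','catch_right','lid'): 
    r=ctrl.boxes_of('wrist',k)[:1]; print(k,r)
cv2.imwrite('pics/w4.png',w)
E
```

```text
15.0 [ 0.599 -0.313  0.218] [0.46  2.808 1.03 ] [-0.1  0.1 -0.7]
catch_left [{'extent': [307.3, 2.6, 354.8, 49.4], 'score': 0.81}]
catch_right [{'extent': [307.4, 169.1, 350.5, 205.8], 'score': 0.72}]
lid [{'extent': [307.2, 0.9, 478.1, 242.6], 'score': 0.59}]
```

View pics/w4.png

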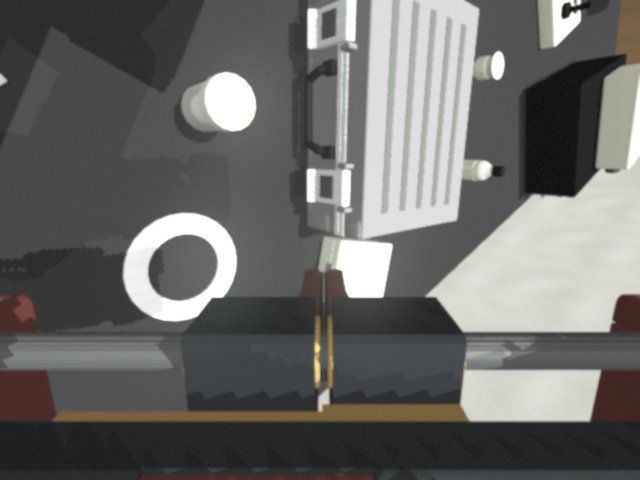

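Both catches look folded against the front: left at (330,25), right at (328,187). I'll check their angles numerically against the model.

```bash
python3 - <<'E'
from h import *
p=np.load('p.npy'); p[3]=0
o=ctrl.observe(); w=cam('wrist'); K=np.array(w['mtx']); T=np.array(w['tool_from_camera'])
R,_=cv2.Rodrigues(o['tcp_rot']); M=np.eye(4); M[:3,:3]=R; M[:3,3]=o['eef_pos']; C=np.linalg.inv(M@T)
def pj(X): v=K@(C[:3,:3]@X+C[:3,3]); return (v[:2]/v[2]).round(1).tolist()
for c in (0,.1,.2,.4):
    p[4:]=c; m=model(p); print(c,pj(m['catch_left_tip']),pj(m['catch_right_tip']))
print('pivots',pj(m['W']((-78,-107,75))),pj(m['W']((78,-107,75))),'topfront',pj(m['W']((-78,-95,97))),pj(m['W']((78,-95,97))),'back',pj(m['W']((130,95,97))),pj(m['W']((130,-95,97))))
for k in ('catch_left_tip','catch_right_tip'): print(k,ctrl.place_of('wrist',k)[:1])
f=cv2.resize(w['frame'][0:250,280:380,::-1],None,fx=3.2,fy=2.4*1.0,interpolation=cv2.INTER_CUBIC) if 0 else cv2.resize(np.hstack([w['frame'][0:60,290:370,::-1],w['frame'][155:215,290:370,::-1]]),None,fx=5,fy=5,interpolation=cv2.INTER_CUBIC)
cv2.imwrite('pics/c5.png',f)
E
```

```text
0 [311.8, 36.7] [313.4, 190.6]
0.1 [308.8, 35.6] [310.7, 191.0]
0.2 [306.0, 34.4] [308.2, 191.4]
0.4 [301.5, 31.6] [304.2, 192.2]
pivots [342.7, 24.4] [341.2, 194.2] topfront [369.3, 20.7] [364.9, 195.2] back [459.6, 222.0] [363.6, 245.2]
catch_left_tip [{'point': [310.6, 31.2], 'score': 0.85}]
catch_right_tip [{'point': [316.1, 187.5], 'score': 0.57}]
```

View pics/c5.png

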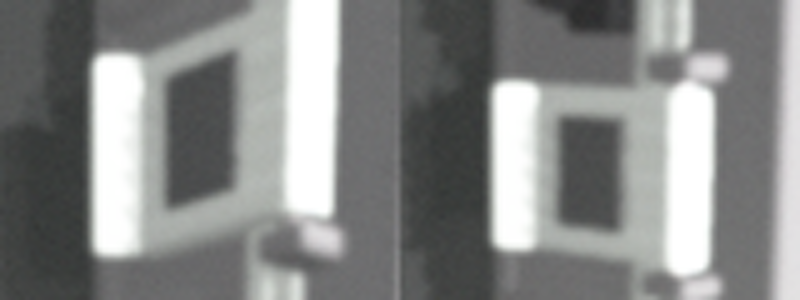

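Both catches match the flat model: the tip-to-pivot length ratio is 1.12 measured against 1.11 predicted at angle 0. The lid is on its stop and the robot is clear of everything, so I'm handing in.

```bash
python3 -c "
from workcell import ctrl
print(ctrl.finish_job())"
```

```text
the job is handed in; nothing more can be done
None
```

The job is handed in at about 15 s of robot time: the lid was pushed shut to its stop and both catches were then folded flat against the front, with no movement of the case or the things around it visible in the pictures; no verdict was returned.

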